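# Shut the test-fixture guard and hold the hold-to-run plunger half-way

### The job

Slide the clear guard of the blue board-test fixture fully shut over the circuit board; only then press down the green hold-to-run plunger (on the grey box) to about half its travel, roughly 8 mm, and keep it there: hold it steady for at least two seconds and finish while still holding it, because the test runs only while it is held. Like an enabling switch it must never be pushed right through to its stop; if it goes through, the test is spoilt. Do not press the red stop button on the yellow box, and leave the other things on the bench where they are.

Things in the scene. Friction and masses are not known exactly. Their poses are not given: they have to be found in the camera images.
- fixture: blue board-test fixture, 190 mm (its x) by 280 mm (its y), 72 mm high, fixed to the bench; origin at the centre of its underside. The circuit board nest is in its -y half; its aluminium guard rails run along its y
- guard (a joint): travel of the clear guard in its aluminium frame (176 x 130 mm, 8 mm thick, its top 81 mm above the bench) along the fixture's y: 0 = fully shut over the board, against its stop; grows to 0.13 m as it slides open towards the fixture's +y. It stays where it is left; friction about 2 N
- guard_grip (a point): grasp point of the guard's yellow upright grip: a fin 60 mm long (along the fixture's x), 14 mm thick (along the fixture's y), standing 40 mm above the guard, its top 121 mm above the bench; this point is on its middle, 104 mm above the bench, and moves with the guard. Axes parallel to the fixture's. When the guard is shut it lies 19 mm to the -y side of the fixture's centre
- enable_unit: grey control box, 90 x 90 x 60 mm, fixed to the bench, origin at the centre of its underside, z up; carries the green hold-to-run plunger in a black collar whose top is 70 mm above the bench. It may stand on either side of the fixture
- enable_knob (a joint): downward travel of the green plunger: 0 = released, 0.016 m = pushed right through. It springs back: about 3.5 N starts it, then 0.6 N more per mm, so about 8 N at half travel and 13 N at the end. Below the cap the stem shows 12 mm of orange over 6 mm of white; the white has just sunk into the collar at 6 mm of travel
- enable_top (a point): centre of the flat top of the plunger's green cap, 46 mm across, 100 mm above the bench when released; moves down with it
- stop_unit: yellow control box of the same size and shape, fixed to the bench, with the red stop button; on the other side of the fixture
- stop_knob (a joint): downward travel of the red stop button: 0 = released, up to 0.016 m; springs back. Not to be pressed
- screwdriver: loose screwdriver with orange handle, lying; a bystander, origin at its underside
- tape: loose roll of black tape, 80 mm across, 19 mm high; a bystander, origin at its underside
- dish: loose red bowl, 100 mm across, 35 mm high; a bystander, origin at its underside
- spool: loose metal solder spool, 54 mm across, 40 mm high; a bystander, origin at its underside
- spareboard: loose green spare circuit board, 80 x 120 mm, lying flat; a bystander, origin at its underside
- cleaner: loose black dome-shaped tip cleaner, 76 mm across, 52 mm high; a bystander, origin at its underside
There are look-alikes about, which are no part of the job. There is more than one size of the stop_unit; the job needs the middle-sized.

How it is judged (in metres and radians):
On the way, in this order (a step that is already met when the one before it is completed fails the run):
1. the guard is fully shut, the plunger not yet pressed (value of joint guard below 0.004 m and value of joint enable_knob below 0.003 m), for 0.2 s.
2. the plunger is held near half travel for two seconds with the guard shut (value of joint guard below 0.004 m and value of joint enable_knob between 0.005 and 0.012 m and contact force between any of the arm, the fingers and enable_unit above 2 N), for 2 s.
At the end, for the whole second after the job is handed in: The guard is within 4 mm of fully shut; the robot itself is pushing the green plunger (over 2 N) and keeps it between 5 and 12 mm down, after having held it so for 2 s; the red stop is not pressed (all of step 2 and value of joint stop_knob below 0.003 m); the arm keeps its last pose, push and grip.
It fails at once if the plunger was pushed right through (over 14.5 mm) (value of joint enable_knob above 0.0145 m).
It fails at once if the plunger was pressed (over 3 mm) while the guard was open (over 6 mm) (value of joint enable_knob above 0.003 m and value of joint guard above 0.006 m).
It fails at once if the red stop button was pressed (over 3 mm) (value of joint stop_knob above 0.003 m).
It fails at once if a bystander was moved by over 30 mm (distance of any of screwdriver, tape, dish, spool, spareboard, cleaner from where it was at the start of the episode above 0.03 m).
It also fails if it takes over 51 s, if anything falls off the work surface, if the arm or the gripper's body presses on something with over 40 N, if the wrist force passes 120 N, or if a joint passes its speed limit or range.

### The arm

A 7-joint arm with a two-finger parallel gripper is mounted at the origin on the work surface. World frame = base frame: x ahead of the robot, y to its left, z up, the work surface at z = 0. Lengths are in mm, angles in rad, forces in N, time in s.
With the tool pointing down it reaches from about 425 to 950 mm from the base axis. Payload 4.7 kg.
Tool frame: the origin (TCP) lies midway between the tips of the shut fingers; the grasp point (between the pads) lies 19 mm behind it; z points along the fingers, x is the direction in which the jaws open and shut, and the axes are right-handed (so a half turn about z gives the same grasp; the last joint's range is limited). The gripper opens to 87 mm and grips with 3 to 60 N. Pads are 19 mm wide; open, the fingers measure 117 mm over their backs; the gripper's body (75 mm by 190 mm) begins 51 mm behind the grasp point.
Start: joints at [1.192, 0.469, -0.049, 1.532, 0.024, 1.141, -0.082], TCP at [231.376, -634.125, 222.573] pointing down, gripper open.
Joint ranges: [-2.59, 2.59], [-0.33, 1.99], [-1.39, 1.29], [0.1, 2.45], [-1.04, 4.18], [0.21, 1.99], [-2.66, 2.66]. Speed limits (rad/s): [2.57, 2.57, 3.14, 3.14, 3.14, 3.14, 3.14].

### API

Orientations are given as a rotation vector (axis times angle).
In Python, from bench import arm, get_image, get_calibration gives the robot as it stands. The module is installed in compiled form; this text tells all that it offers.
- The arm moves only by the tool carry_out, never from a script. Its argument "steps" is a list of rows, each a list of 4 numbers: the shift along the world's x, y, z in m, then the turn about the world's z in degrees. A call has exactly 5 rows; each row is the pose to reach, as a shift and turn from the pose commanded when the call began; what a row does not reach only later rows make up. A row lasts 1/10 s, in which the tool goes at most 50 mm and 8.59 degrees, less where a joint would pass 70% of its speed; a pose out of reach is approached as far as the arm can. A call with a gripper value outside its range is refused whole. "jaw" is the finger opening in m, from 0 to 0.087, set as the call begins (left out, the last holds). The fingers move at their own pace and stop on an object; the grip force is fixed at half the most. Time passes only in rows, so rows that repeat a pose let the fingers close, or fill a call up. It gives the time, the measured TCP pose, the force and the opening at its end, in the units of the state.
- arm.state(): the state, without advancing time (a new reading comes with each control period).
- get_image(name): name is "scene" or "top"; returns the picture (480x640x3 uint8, red, green, blue); there is no depth.
- get_calibration(name): a dict with "K" (3x3 intrinsics, pixels), "extrinsics" (4x4, takes a point from camera to world coordinates). Camera axes: x right, y up, looking along -z (the intrinsics and any distortion apply to the point x, -y, -z); pixel columns grow to the right and rows downward; lengths in mm; the calibration is good to about 2 mm. A picture is of the moment at which its call begins. get_calibration takes no time and is no camera call.
- arm.job_done(): hands the job in, once; it reports no verdict.
The state is a dict: "time_s": time; "q": joint angles; "joint_velocities": joint speeds; "tau": joint torques, N m; "eef_pos": TCP position; "eef_rot": TCP orientation; "wrist_force": force on the tool from outside, world axes, zero at the start; "ft_torque": the same for the moment, N m; "gripper_width": opening from 0.0 (shut) to 1.0 (fully open).
Only numpy, scipy, OpenCV 4.12 (cv2) and the standard library are available. Lean on these libraries where they do the work, as an engineer would, in place of code of your own. Each camera call takes 0.05 s, during which the arm holds its last target. There are 200 camera calls.

## Working session

There is one attempt and no reset: what is moved stays moved. The work goes in short steps, Python scripts to look and compute and a tool call to move; the robot and the scene stay as the last step left them, time stands still between calls to the robot, and variables do not carry over. Pictures are saved under pics/ and viewed, about 8 in all and at most 12, crops included, and the job is handed in when it is done.

Besides the shell and the picture viewer there is one more tool, called after "Emit:" as name(argument=value, ...), one argument or row to a line, values as JSON. carry_out: Moves the arm, as the interface text tells. Its arguments: {"type":"object","properties":{"steps":{"type":"array"},"jaw":{"type":"number"}},"required":["steps"]}

```bash
mkdir -p pics
cat > h.py <<'E'
import numpy as np,cv2
from bench import arm,get_image,get_calibration
def snap(n,f):
    im=get_image(n); cv2.imwrite(f'pics/{f}.png',im[:,:,::-1]); return im
def px2w(n,u,v,z):
    c=get_calibration(n);K=np.array(c['K']);T=np.array(c['extrinsics'])
    d=np.linalg.solve(K,[u,v,1]);d=T[:3,:3]@np.array([d[0],-d[1],-d[2]]);o=T[:3,3]
    return o+d*(z-o[2])/d[2]
def w2px(n,p):
    c=get_calibration(n);K=np.array(c['K']);T=np.array(c['extrinsics'])
    q=T[:3,:3].T@(np.array(p)-T[:3,3]);q=K@[q[0],-q[1],-q[2]];return q[:2]/q[2]
E
python3 - <<'E'
from h import *
snap('top','t0');snap('scene','s0')
c=get_calibration('top');print(c)
print(get_calibration('scene'));print(arm.state())
E
```

```text
{'K': array([[504.3014149 ,   0.        , 312.7181243 ],
       [  0.        , 504.3014149 , 238.46802508],
       [  0.        ,   0.        ,   1.        ]]), 'extrinsics': array([[-1.24849022e-02,  9.88531559e-01, -1.50497459e-01,
         3.75231080e+02],
       [-9.99912855e-01, -1.16967387e-02,  6.12115939e-03,
        -5.30131238e+01],
       [ 4.29062979e-03,  1.50560766e-01,  9.88591446e-01,
         1.54478201e+03],
       [ 0.00000000e+00,  0.00000000e+00,  0.00000000e+00,
         1.00000000e+00]])}
{'K': array([[538.56816319,   0.        , 314.39241717],
       [  0.        , 538.56816319, 235.38898646],
       [  0.        ,   0.        ,   1.        ]]), 'extrinsics': array([[ 4.90872341e-01, -6.33698170e-01,  5.97888764e-01,
         1.48187242e+03],
       [ 8.71110810e-01,  3.68413846e-01, -3.24710940e-01,
        -5.43523236e+02],
       [-1.45017704e-02,  6.80218985e-01,  7.32865493e-01,
         1.20146441e+03],
       [ 0.00000000e+00,  0.00000000e+00,  0.00000000e+00,
         1.00000000e+00]])}
{'time_s': 0.1, 'q': array([ 1.19206258,  0.46938218, -0.04854629,  1.53358816,  0.02406535,
        1.14100677, -0.08229561]), 'joint_velocities': array([-7.84871558e-05, -5.04158463e-03,  9.14502945e-04, -2.38311367e-03,
        2.30236593e-04, -8.32582163e-04, -6.80165435e-04]), 'tau': array([ 4.15725781e-04, -5.09168243e+01, -8.08889768e-02, -2.36829060e+01,
       -6.14943146e-02,  3.44131363e-02,  4.44258842e-05]), 'eef_pos': array([ 231.15561271, -633.60106296,  221.58399701]), 'eef_rot': array([-2.57330213e+00,  1.80041983e+00,  2.36424995e-03]), 'wrist_force': array([-0.38173259,  1.13395596, -0.35872958]), 'ft_torque': array([ 0.0082694 ,  0.00094514, -0.04041454]), 'gripper_width': 1.001227351797083}
```

View pics/t0.png

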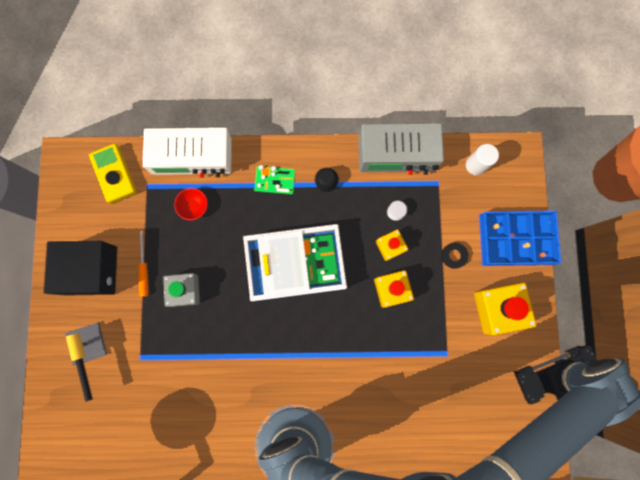

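View pics/s0.png

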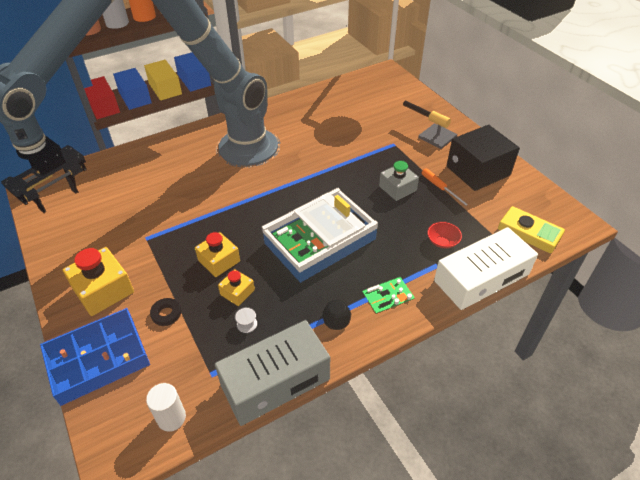

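The top view shows the fixture at about (295,262), the yellow grip at about (265,264) with the guard open towards +y (left), the green plunger at (177,289) and the red stop at (396,288). The scene view agrees. Next I'll enlarge the fixture and box area.

Run:
```python
import cv2
im=cv2.imread('pics/t0.png')[215:315,150:350];cv2.imwrite('pics/c0.png',cv2.resize(im,None,fx=4,fy=4,interpolation=cv2.INTER_CUBIC))
```

```text
(no output)
```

View pics/c0.png

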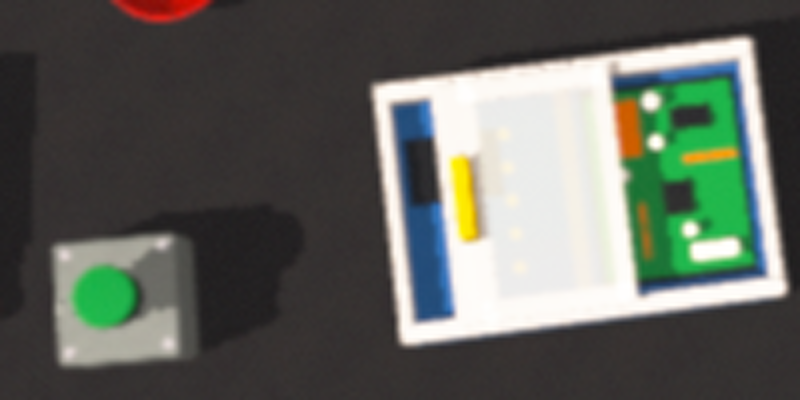

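Crop (4x, offset 150,215): fixture corners at (373,85), (752,40), (788,293), (402,345). The fin is at about (464,198) and the cap centre at (105,297).

Run:
```python
from h import *
from scipy.spatial.transform import Rotation as R
g=lambda u,v,z:px2w('top',150+u/4,215+v/4,z).round(1)
c=[g(*p,75) for p in [(373,85),(752,40),(788,293),(402,345)]]
print(c,np.mean(c,0))
for a,b in [(0,1),(3,2),(1,2),(0,3)]:
  d=c[b]-c[a];print(np.hypot(*d[:2]),np.degrees(np.arctan2(d[1],d[0])))
print('fin',g(461,198,121),'ends',g(458,157,121),g(466,241,121),'cap',g(105,297,100))
for n,p,z in [('dish',(191,205),35),('stop',(396,288),100),('stopsmall',(394,243),80)]:print(n,px2w('top',*p,z).round())
s=arm.state();print(R.from_rotvec(s['eef_rot']).as_matrix().round(3))
# scene check
for p in [(343,205,121),(400,167,100)]: print(px2w('scene',*p))
```

```text
[array([608. , 142.6,  75. ]), array([ 638.4, -137.5,   75. ]), array([ 451.5, -159.9,   75. ]), array([417.5, 120.1,  75. ])] [528.85   -8.675  75.   ]
281.74486685652323 -83.80578158574637
282.0567318820808 -83.07655108518948
188.2375361079718 -173.165688524911
191.82413820997607 -173.26398878588066
fin [519.   73.5 121. ] ends [548.2  75.7 121. ] [488.5  70.  121. ] cap [453.3 328.9 100. ]
dish [713. 308.  35.]
stop [ 449. -298.  100.]
stopsmall [ 582. -301.   80.]
[[ 0.343 -0.939 -0.001]
 [-0.939 -0.343  0.002]
 [-0.002  0.    -1.   ]]
[537.67185578  65.31027992 121.        ]
[462.68389914 322.24039358 100.        ]
```

Emit:
carry_out(
  steps=[
    [0.03, 0.04, 0, -3],
    [0.06, 0.08, 0, -6],
    [0.09, 0.12, 0, -9],
    [0.12, 0.16, 0, -12],
    [0.15, 0.2, 0, -13.5],
  ],
  jaw=0,
)

```text
time_s: 0.6
eef_pos: [382.1, -432.2, 222.2]
eef_rot: [-2.343, 2.093, 0.001]
wrist_force: [1.4, -0.8, 0.4]
gripper_width: 0.629
```

Emit:
carry_out(
  steps=[
    [0.014, 0.047, 0, 0],
    [0.028, 0.094, 0, 0],
    [0.042, 0.141, 0, 0],
    [0.056, 0.188, 0, 0],
    [0.07, 0.235, 0, 0],
  ],
)

```text
time_s: 1.1
eef_pos: [451.3, -197.1, 222.4]
eef_rot: [2.344, -2.091, -0.0]
wrist_force: [0.9, -0.7, 0.3]
gripper_width: 0.174
```

Emit:
carry_out(
  steps=[
    [0.01, 0.048, 0, 0],
    [0.02, 0.096, 0, 0],
    [0.03, 0.144, 0, 0],
    [0.04, 0.192, 0, 0],
    [0.05, 0.24, 0, 0],
  ],
)

```text
time_s: 1.6
eef_pos: [501.2, 42.6, 222.5]
eef_rot: [2.344, -2.091, 0.0]
wrist_force: [1.5, -0.3, -0.4]
gripper_width: 0.005
```

Emit:
carry_out(
  steps=[
    [0.003, 0.04, 0, 0],
    [0.008, 0.07, 0, 0],
    [0.012, 0.08, 0, 0],
    [0.012, 0.08, 0, 0],
    [0.012, 0.08, 0, 0],
  ],
)

```text
time_s: 2.1
eef_pos: [513.3, 119.0, 222.1]
eef_rot: [2.341, -2.092, 0.0]
wrist_force: [0.2, -0.8, -0.6]
gripper_width: 0.006
```

Emit:
carry_out(
  steps=[
    [0, 0, -0.035, 0],
    [0, 0, -0.07, 0],
    [0, 0, -0.105, 0],
    [0, 0, -0.125, 0],
    [0, 0, -0.125, 0],
  ],
)

```text
time_s: 2.6
eef_pos: [511.2, 117.5, 94.8]
eef_rot: [2.336, -2.091, -0.005]
wrist_force: [-0.5, -0.1, -0.1]
gripper_width: 0.005
```

Run:
```python
from h import *
im=snap('scene','s1');cv2.imwrite('pics/s1c.png',cv2.resize(im[130:310,220:460,::-1],None,fx=3,fy=3,interpolation=cv2.INTER_CUBIC))
s=arm.state();print(s['eef_pos'],s['wrist_force'])
```

```text
[512.68679372 118.51004325  96.66045314] [ 0.29656108 -0.12697604  0.20657542]
```

View pics/s1c.png

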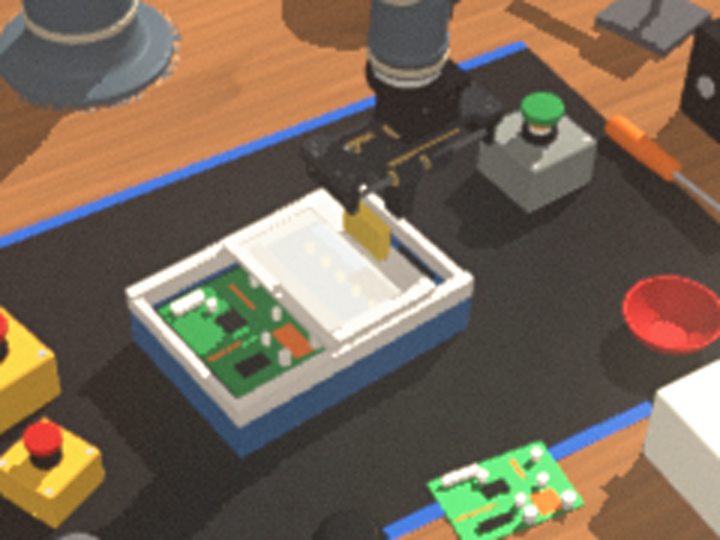

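The crop shows the closed fingers just behind the yellow fin on the opening side, clear of everything. I'll push the guard shut now.

Emit:
carry_out(
  steps=[
    [0.002, -0.015, 0, 0],
    [0.004, -0.03, 0, 0],
    [0.006, -0.045, 0, 0],
    [0.008, -0.06, 0, 0],
    [0.009, -0.075, 0, 0],
  ],
)

```text
time_s: 3.15
eef_pos: [523.8, 45.6, 99.6]
eef_rot: [-2.341, 2.09, -0.003]
wrist_force: [1.5, 2.3, -0.8]
gripper_width: 0.004
```

Emit:
carry_out(
  steps=[
    [0.001, -0.008, 0, 0],
    [0.002, -0.016, 0, 0],
    [0.003, -0.024, 0, 0],
    [0.004, -0.032, 0, 0],
    [0.004, -0.036, 0, 0],
  ],
)

```text
time_s: 3.65
eef_pos: [527.1, 9.1, 97.9]
eef_rot: [-2.343, 2.091, -0.002]
wrist_force: [0.1, 1.6, 1.0]
gripper_width: 0.004
```

Emit:
carry_out(
  steps=[
    [0, -0.002, 0, 0],
    [0.0005, -0.004, 0, 0],
    [0.001, -0.006, 0, 0],
    [0.001, -0.008, 0, 0],
    [0.001, -0.008, 0, 0],
  ],
)

```text
time_s: 4.15
eef_pos: [527.3, 1.6, 97.5]
eef_rot: [2.344, -2.091, 0.0]
wrist_force: [-0.3, 1.0, 1.1]
gripper_width: 0.002
```

Emit:
carry_out(
  steps=[
    [0, -0.0015, 0, 0],
    [0.0005, -0.003, 0, 0],
    [0.001, -0.0045, 0, 0],
    [0.001, -0.006, 0, 0],
    [0.001, -0.006, 0, 0],
  ],
)

```text
time_s: 4.65
eef_pos: [528.1, -4.6, 97.4]
eef_rot: [2.343, -2.091, -0.0]
wrist_force: [0.1, 0.9, 2.0]
gripper_width: 0.004
```

Emit:
carry_out(
  steps=[
    [0, -0.001, 0, 0],
    [0, -0.002, 0, 0],
    [0, -0.003, 0, 0],
    [0, -0.003, 0, 0],
    [0, -0.003, 0, 0],
  ],
)

```text
time_s: 5.15
eef_pos: [528.4, -7.3, 97.5]
eef_rot: [2.344, -2.091, 0.0]
wrist_force: [0.1, 1.2, -0.3]
gripper_width: 0.004
```

Emit:
carry_out(
  steps=[
    [0, -0.001, 0, 0],
    [0, -0.002, 0, 0],
    [0, -0.003, 0, 0],
    [0, -0.004, 0, 0],
    [0, -0.004, 0, 0],
  ],
)

```text
time_s: 5.65
eef_pos: [528.4, -8.1, 97.6]
eef_rot: [-2.344, 2.087, 0.003]
wrist_force: [0.1, 8.4, -0.5]
gripper_width: 0.005
```

Emit:
carry_out(
  steps=[
    [0, -0.001, 0, 0],
    [0, -0.002, 0, 0],
    [0, -0.003, 0, 0],
    [0, -0.003, 0, 0],
    [0, -0.003, 0, 0],
  ],
)

```text
time_s: 6.15
eef_pos: [528.4, -8.2, 97.6]
eef_rot: [-2.344, 2.083, 0.006]
wrist_force: [0.4, 12.9, -0.4]
gripper_width: 0.006
```

Stop reached: position plateaued at y≈-8.2 as the force rose to 13 N. I'll back off, lift, and check by picture.

Emit:
carry_out(
  steps=[
    [-0.002, 0.02, 0, 0],
    [-0.003, 0.03, 0.01, 0],
    [-0.003, 0.03, 0.05, 0],
    [-0.006, 0.05, 0.08, 0],
    [-0.015, 0.09, 0.08, 0],
  ],
)

```text
time_s: 6.65
eef_pos: [517.4, 73.0, 182.4]
eef_rot: [-2.332, 2.097, -0.013]
wrist_force: [0.7, 1.0, 0.4]
gripper_width: 0.001
```

Emit:
carry_out(
  steps=[
    [-0.01, 0.047, 0, 0],
    [-0.02, 0.093, 0, 0],
    [-0.03, 0.14, 0, 0],
    [-0.04, 0.17, 0, 0],
    [-0.04, 0.17, 0, 0],
  ],
)

```text
time_s: 7.15
eef_pos: [471.4, 250.8, 178.7]
eef_rot: [-2.352, 2.08, 0.002]
wrist_force: [0.0, 0.5, -0.3]
gripper_width: 0.003
```

Run:
```python
from h import *
a=snap('top','t2')[210:320,150:350,::-1];b=snap('scene','s2')[140:290,240:440,::-1]
f=lambda x:cv2.resize(x,None,fx=3.4,fy=3.4,interpolation=cv2.INTER_CUBIC)[:,:680]
p=np.vstack([cv2.resize(a,(600,330),interpolation=2)])
q=cv2.resize(b,(600,450),interpolation=2)
cv2.imwrite('pics/c2.png',cv2.resize(np.vstack([p,q]),None,fx=.76,fy=.76) if 0 else np.vstack([p,q])[:600] if 0 else np.vstack([p,q[:270]]))
s=arm.state();print(s['eef_pos'],s['wrist_force'])
print(px2w('scene',401,165,100))
```

```text
[473.54108445 245.5707318  178.01354513] [-0.52991199 -0.31019897 -0.24795277]
[456.28561633 330.67638459 100.        ]
```

View pics/c2.png

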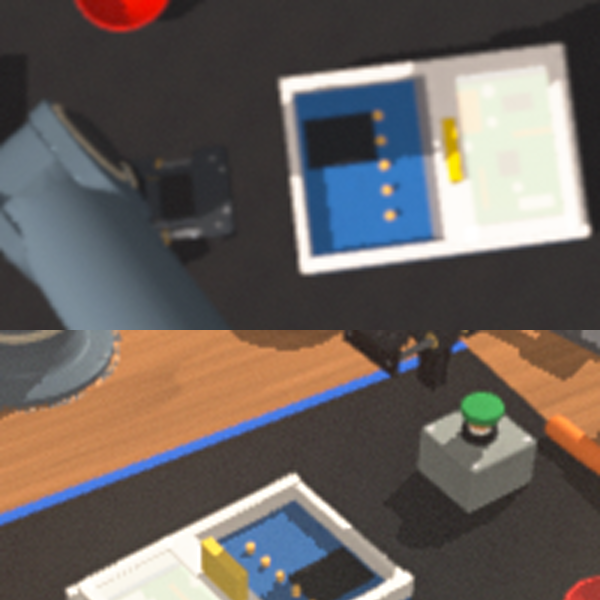

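Guard sits at its far end over the board (fin moved about 36 px, roughly 101 mm as predicted), and the plunger is released. The scene gives the cap at (456,331), agreeing with the top view. Now over the plunger.

Emit:
carry_out(
  steps=[
    [-0.009, 0.042, 0, 0],
    [-0.018, 0.084, 0, 0],
    [-0.018, 0.084, -0.03, 0],
    [-0.018, 0.084, -0.055, 0],
    [-0.018, 0.084, -0.055, 0],
  ],
)

```text
time_s: 7.75
eef_pos: [454.8, 325.8, 119.5]
eef_rot: [2.336, -2.089, 0.0]
wrist_force: [-0.4, -0.9, -0.3]
gripper_width: 0.006
```

Emit:
carry_out(
  steps=[
    [0, 0, -0.005, 0],
    [0, 0, -0.01, 0],
    [0, 0, -0.014, 0],
    [0, 0, -0.017, 0],
    [0, 0, -0.017, 0],
  ],
)

```text
time_s: 8.25
eef_pos: [455.4, 329.7, 105.5]
eef_rot: [2.344, -2.091, 0.0]
wrist_force: [0.3, 0.1, 0.8]
gripper_width: 0.004
```

Emit:
carry_out(
  steps=[
    [0, 0, -0.001, 0],
    [0, 0, -0.002, 0],
    [0, 0, -0.003, 0],
    [0, 0, -0.004, 0],
    [0, 0, -0.004, 0],
  ],
)

```text
time_s: 8.75
eef_pos: [455.3, 329.8, 101.4]
eef_rot: [2.344, -2.091, 0.0]
wrist_force: [0.2, -0.4, -0.5]
gripper_width: 0.002
```

Emit:
carry_out(
  steps=[
    [0, 0, -0.001, 0],
    [0, 0, -0.002, 0],
    [0, 0, -0.003, 0],
    [0, 0, -0.003, 0],
    [0, 0, -0.003, 0],
  ],
)

```text
time_s: 9.25
eef_pos: [455.5, 330.0, 98.9]
eef_rot: [-2.344, 2.091, -0.0]
wrist_force: [-0.2, -0.7, 4.3]
gripper_width: 0.006
```

Emit:
carry_out(
  steps=[
    [0, 0, -0.001, 0],
    [0, 0, -0.002, 0],
    [0, 0, -0.003, 0],
    [0, 0, -0.003, 0],
    [0, 0, -0.003, 0],
  ],
)

```text
time_s: 9.75
eef_pos: [455.5, 330.0, 95.8]
eef_rot: [-2.344, 2.091, -0.0]
wrist_force: [-0.5, -1.9, 6.2]
gripper_width: 0.005
```

Emit:
carry_out(
  steps=[
    [0, 0, -0.001, 0],
    [0, 0, -0.002, 0],
    [0, 0, -0.003, 0],
    [0, 0, -0.004, 0],
    [0, 0, -0.004, 0],
  ],
)

```text
time_s: 10.25
eef_pos: [455.5, 330.0, 92.0]
eef_rot: [-2.344, 2.091, -0.001]
wrist_force: [-1.8, -1.4, 8.7]
gripper_width: 0.008
```

Emit:
carry_out(
  steps=[
    [0, 0, 0, 0],
    [0, 0, 0, 0],
    [0, 0, 0, 0],
    [0, 0, 0, 0],
    [0, 0, 0, 0],
  ],
)

```text
time_s: 10.75
eef_pos: [455.5, 330.0, 92.1]
eef_rot: [-2.344, 2.091, -0.001]
wrist_force: [-2.0, -1.8, 8.8]
gripper_width: 0.003
```

Run:
```python
from h import *
b=snap('scene','s3')[140:290,240:440,::-1]
cv2.imwrite('pics/c3.png',cv2.resize(b,(800,600),interpolation=2))
s=arm.state();print(s['eef_pos'],s['wrist_force'])
```

```text
[455.49378032 329.94718377  92.12595928] [-2.6767559 -1.6560591  8.0358565]
```

View pics/c3.png

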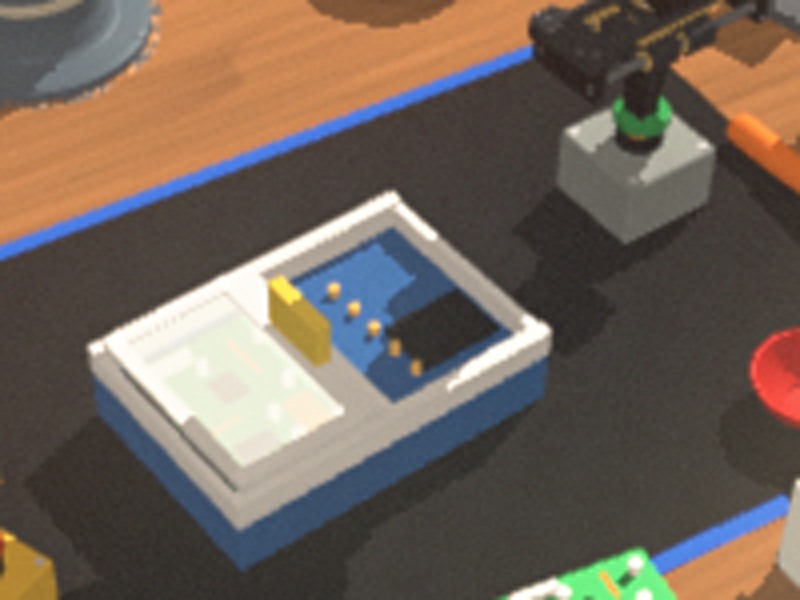

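The picture shows the guard shut over the board. The fingers are on the green cap at (640,115), with no white stem left and only a little orange, so travel is about 8 mm. I'll hold for over 2 s.

Emit:
carry_out(
  steps=[
    [0, 0, 0, 0],
    [0, 0, 0, 0],
    [0, 0, 0, 0],
    [0, 0, 0, 0],
    [0, 0, 0, 0],
  ],
)

```text
time_s: 11.3
eef_pos: [455.5, 330.0, 92.1]
eef_rot: [-2.344, 2.091, -0.001]
wrist_force: [-1.6, -1.2, 7.0]
gripper_width: 0.004
```

Emit:
carry_out(
  steps=[
    [0, 0, 0, 0],
    [0, 0, 0, 0],
    [0, 0, 0, 0],
    [0, 0, 0, 0],
    [0, 0, 0, 0],
  ],
)

```text
time_s: 11.8
eef_pos: [455.5, 330.0, 92.1]
eef_rot: [-2.344, 2.091, -0.001]
wrist_force: [-1.4, -1.6, 8.6]
gripper_width: 0.005
```

Emit:
carry_out(
  steps=[
    [0, 0, 0, 0],
    [0, 0, 0, 0],
    [0, 0, 0, 0],
    [0, 0, 0, 0],
    [0, 0, 0, 0],
  ],
)

```text
time_s: 12.3
eef_pos: [455.5, 330.0, 92.1]
eef_rot: [-2.344, 2.091, -0.001]
wrist_force: [-1.6, -1.6, 8.5]
gripper_width: 0.002
```

Emit:
carry_out(
  steps=[
    [0, 0, 0, 0],
    [0, 0, 0, 0],
    [0, 0, 0, 0],
    [0, 0, 0, 0],
    [0, 0, 0, 0],
  ],
)

```text
time_s: 12.8
eef_pos: [455.5, 330.0, 92.1]
eef_rot: [-2.344, 2.091, -0.001]
wrist_force: [-2.1, -1.8, 8.3]
gripper_width: 0.007
```

Emit:
carry_out(
  steps=[
    [0, 0, 0, 0],
    [0, 0, 0, 0],
    [0, 0, 0, 0],
    [0, 0, 0, 0],
    [0, 0, 0, 0],
  ],
)

```text
time_s: 13.3
eef_pos: [455.5, 330.0, 92.1]
eef_rot: [-2.344, 2.091, -0.001]
wrist_force: [-1.3, -1.1, 8.6]
gripper_width: 0.005
```

```bash
python3 -c "
from bench import arm
s=arm.state();print(s['time_s'],s['eef_pos'],s['wrist_force']);print(arm.job_done())"
```

```text
13.3 [455.46426221 329.99393425  92.13710755] [-1.26988614 -1.14047151  8.60124199]
the job is handed in; nothing more can be done
None
```

I shut the guard, then pressed the green plunger to about half travel and handed the job in at 13.3 s while still holding it.

- **Guard:** I pushed the yellow grip with the closed fingers until it met its stop. The force rose to about 13 N with no further movement. The picture after that showed the grip had moved about 101 mm and the guard lay over the board.
- **Plunger:** I held it steady for about 3 s. The fingertips were at z = 92.1 mm, which is about 7.9 mm of travel, with about 8.5 N on the wrist. That force matches the spring data, and in the picture the white band had sunk into the collar.
- **Other things:** The arm did not go near the red stop button, and I saw no bystander touched. I did not take a last picture to check each one.

None of these checks failed or disagreed. The hand-in gave no verdict.

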